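# Lift a hot spark plug from its clamp with tongs

### The arm

A 6-joint arm with a two-finger parallel gripper is mounted at the origin on the work surface. World frame = base frame: x ahead of the robot, y to its left, z up, the work surface at z = 0. Lengths are in m, angles in rad, forces in N, time in s.
With the tool pointing down it reaches from about 0.4 to 0.825 m from the base axis. Payload 7 kg.
Tool frame: the origin (TCP) lies at the very end of the fingers, on their centre line; the grasp point (between the pads) lies 19 mm behind it (env.grip_point_offset is the distance from the TCP to the grasp point, in m); z points along the fingers, y is the line along which they close (so a half turn about z gives the same grasp; the last joint's range is limited). The gripper opens to 88 mm and grips with 3 to 60 N. Pads are 19 mm wide; open, the fingers measure 130 mm over their backs; the gripper's body (78 mm by 193 mm) begins 47 mm behind the grasp point.
Start: joints at [-0.899, 0.359, 0.012, 0, -1.224, -0.288], TCP at [0.253, -0.626, 0.227] pointing down, gripper open.
Joint ranges: [-3.07, 3.07], [-1.43, 2.12], [-1.02, 1.25], [-3.03, 1.67], [-3.05, -0], [-3.03, 3.03]. Speed limits (rad/s): [2.39, 2.39, 3.01, 3.14, 3.14, 3.14].

### API

Orientations are given as a unit quaternion [w, x, y, z].
In Python, from rig import env, optics, workorder gives the robot as it stands.
- The arm moves only by the tool step_arm, never from a script. Its argument "increments" is one flat list of numbers, 5 for each row, row after row: the closure, from -1 (fully open) to 1 (shut), then the shift along the world's x, y, z in units of 40 mm (1.0 is 40 mm), then the turn about the world's z in units of 360 degrees (1.0 is 360 degrees). In form: [fingers, tx, ty, tz, roll, fingers, tx, ty, tz, roll, ...]. A call has 1 to 10 rows; each row shifts and turns the commanded pose from where the row before left it; what a row does not reach is not made up. A row lasts 1/10 s, in which the tool goes at most 50 mm and 8.59 degrees, less where a joint would pass 70% of its speed; a pose out of reach is approached as far as the arm can. A call with a number of a shift or a turn outside -1 to 1 is refused whole. A call with a gripper value outside its range is refused whole. The fingers move at their own pace and stop on an object; "force" is the grip in N (left out, the last holds). Time passes only in rows, so rows that do not move let the fingers close. It gives the time, the measured TCP pose, the force, the opening and the grip force at its end, in the units of the state.
- env.sense(): the state, without advancing time (a new reading comes with each control period).
- optics.read_camera(name): name is "scene" or "top"; returns the picture (384x512x3 uint8, blue, green, red); there is no depth.
- optics.camera_params(name): a dict with "camera_matrix" (3x3 intrinsics, pixels), "dist_coeffs" ([k1, k2, p1, p2, k3] as OpenCV has them; the pictures are not rectified), "eye" and "rotation" of the camera in the world. Camera axes: x right, y down, z forward; pixel columns grow to the right and rows downward; lengths in m; the calibration is good to about 2 mm. A picture is of the moment at which its call begins. camera_params takes no time and is no camera call.
- workorder.close_job(): hands the job in; it is judged then, once.
Trained networks look in the newest picture that a camera, given by its name, has taken for a name from the list of things; names that differ only in an ending like _2 or _b are one class to them, and where a whole thing is asked for, a point or a joint stands for the part that bears it (a point fixed in the world has none). Each returns a list of dicts, best first, with "p" (0 to 1); they miss things now and then, are a little off and sometimes report something else, mostly with a low value. They report only what shows in the picture. A call takes as long as a camera call. They do not tell look-alikes from the thing itself.
- optics.trace(camera, query): "mask" (384x512 bool, what is visible of it) and "xy" ([column, row] in pixels, amid what is visible of it).
The state is a dict: "time": time; "joints": joint angles; "qd": joint speeds; "joint_torque": joint torques, N m; "tcp_pos": TCP position; "ee_rot": TCP orientation; "wrist_force": force on the tool from outside, world axes, zero at the start; "ft_torque": the same for the moment, N m; "gripper_width": opening from 0.0 (shut) to 1.0 (fully open); "grip_force": force on a finger pad.
Only numpy, scipy, OpenCV 4.12 (cv2) and the standard library are available. Lean on these libraries where they do the work, as an engineer would, in place of code of your own. Each camera call takes 0.05 s, during which the arm holds its last target. There are 200 camera calls.

### The job

The spark plug in the bench clamp is still hot: turn the clamp's wing knob anticlockwise (seen from above) to its stop so that the forked strap slides back off the plug, then pick up the tongs, close their jaws on the plug's green ceramic and lift it up out of the block. Finish still holding it in the tongs, upright and still, with its lower end about 10 cm above the clamp block. Never touch the hot plug with the gripper itself, and leave the spare plug, the brass coin and the starter handle where they are.

Things in the scene. Friction and masses are not known exactly. Their poses are not given: they have to be found in the camera images.
- clamp: Fixed aluminium clamp block on the bench, 64 (x) x 170 (y) x 30 mm high; origin at the centre of its underside. In its frame the hot plug's hole (16.5 mm wide, 24 mm deep, top at z = 30) is at (0, -50) mm and the knob's axis at (0, +50) mm. A raised guide for the strap (52 x 60 mm, top 53 mm above the bench) lies under the knob.
- knob (a joint): Angle of the black wing knob on the clamp, rad: 0 fully clamped, grows anticlockwise seen from above, hard stop at 1.4. Starts from 0 to 0.2, stays where it is left (friction torque about 0.05 N m). Draws the strap back 18 mm per rad; the fork is clear of the plug from about 1.1 rad.
- knob_grip (a point): Point on the knob's vertical axis, 75 mm above the bench, in the middle of its upright wing: 42 mm long, 12 mm thick, spanning 61 to 85 mm above the bench. The point's x axis runs along the wing, y across it, z up, and they turn with the knob.
- hot_plug: The spark plug in the clamp, about 60 g, 85 mm long, upright; origin at the lower end of its thread (11 mm above the bench at first), z up along it. 14 mm thread to z = 19, sitting loosely in the hole; 22 mm steel collar (rests on the block) and hexagon, 24 mm over corners, to 34; green ceramic cylinder, 13 mm across, 34 to 77; 7 mm terminal to 85.
- plug_mid (a point): Point on the hot plug's axis at the middle of where the tongs should take the ceramic, 60 mm above the plug's lower end (71 mm above the bench at the start).
- tongs: Steel spring tongs, 130 g, about 200 mm long, lying loose on their side, blades upright on edge and 24 mm tall; origin at their underside (the bench) below the grip point, midway between the blades; x axis towards the jaws, z up. The hinge is 80 mm behind the origin; the two arms mirror each other and spring open by themselves.
- tongs_grip (a point): Grip point, 12 mm above the tongs' underside, midway between the blades: squeeze here across the tongs' y axis, about 8 N to start, 12 N to close to parallel. Outside width here 54 mm open, 32 mm with blades parallel. Finger pads 46 mm apart here hold the tongs by their spring, jaws about 39 mm apart. Blade outsides are straight to 48 mm either side.
- tongs_jaws (a point): Point midway between the jaws at half their height and length, 85 mm ahead of the grip point along the tongs' x axis. Jaws flat, 24 mm tall, 32 mm long; gap 58 mm open, 13 mm with the blades parallel.
- tongs_left (a joint): Closing angle of each tongs arm, rad: 0 fully open, 0.14 with the blades parallel and a 13 mm gap at the jaws, 0.17 at the stop. Both arms move alike.
- spare_plug: Bystander: a second, cold spark plug just like the first, standing in a small plywood rack (50 x 110 x 24 mm) towards the far edge of the bench; origin at the lower end of its thread. Leave it.
- coin: Bystander: brass gauge coin, 40 mm across, 4 mm thick, flat on the bench; origin at the centre of its underside. Leave it.
- pull_handle: Bystander: black plastic recoil starter handle, 100 mm long (y), 26 mm wide, 22 mm high, lying on the bench; origin under its middle. Leave it.
- toolbox: Fixed open tin toolbox, 190 x 400 x 110 mm with its lid raised, well to the left of the work; origin at the centre of its underside.
- fork (a point): Top middle of the steel strap's fork, 52 mm above the bench, on the plug's axis when fully clamped. Strap 30 mm wide, 6 mm thick, slides along the clamp's y; two 7 mm tines, 16 mm apart inside, straddle the ceramic 1 mm above the plug's hexagon, so the plug cannot rise until the strap is drawn back towards the clamp's +y.
Things that resemble listed ones, but are neither listed nor needed, are in the scene too. Of the things shaped like the tongs, the steel one is meant.

How it is judged:
By the outcome, as a careful person would: the job done as asked, in the order asked, and still so for the second after the job is handed in, while the arm keeps its last pose, push and grip.
It also fails if it takes over 58 s, if anything falls off the work surface, if the arm or the gripper's body presses on something with over 40 N, if the wrist force passes 120 N, or if a joint passes its speed limit or range.

## Working session

There is one attempt and no reset: what is moved stays moved. The work goes in short steps, Python scripts to look and compute and a tool call to move; the robot and the scene stay as the last step left them, time stands still between calls to the robot, and variables do not carry over. Pictures are saved under pics/ and viewed, at most 10 in all, crops included, and the job is handed in when it is done.

Besides the shell and the picture viewer there is one more tool, called after ">>>" by a JSON object that holds its "op" and its "data", one argument or row to a line. step_arm: Moves the arm, as the interface text tells. Shifts and turns lie within -1 to 1; 1 stands for 40 mm of shift or 360 degrees of turn. Its arguments: {"type":"object","properties":{"increments":{"type":"array","items":{"type":"number","minimum":-1,"maximum":1}},"force":{"type":"number"}},"required":["increments"]}

```bash
mkdir -p pics
cat > h.py <<'E'
import numpy as np, cv2
from rig import env, optics, workorder
def ray(cam,uv):
    P=optics.camera_params(cam);K=np.array(P["camera_matrix"],float);d=np.array(P["dist_coeffs"],float)
    n=cv2.undistortPoints(np.array(uv,float).reshape(-1,1,2),K,d).reshape(-1,2)
    R=np.array(P["rotation"],float);return np.array(P["eye"],float),(R@np.c_[n,np.ones(len(n))].T).T
def at(cam,uv,z):
    e,r=ray(cam,uv);return e+r*((z-e[2])/r[:,2])[:,None]
def proj(cam,X):
    P=optics.camera_params(cam);R=np.array(P["rotation"],float);e=np.array(P["eye"],float)
    return cv2.projectPoints((np.atleast_2d(X)-e)@R,np.zeros(3),np.zeros(3),np.array(P["camera_matrix"],float),np.array(P["dist_coeffs"],float))[0].reshape(-1,2)
E
python3 - <<'E'
from h import *
a=optics.read_camera("top");b=optics.read_camera("scene")
cv2.imwrite("pics/top0.png",cv2.resize(a,(800,600),interpolation=cv2.INTER_CUBIC));cv2.imwrite("pics/scene0.png",cv2.resize(b,(800,600),interpolation=cv2.INTER_CUBIC))
np.save("top0.npy",a)
for c in("top","scene"):
    P=optics.camera_params(c);print(c,np.round(P["eye"],3),np.round(P["rotation"],3).tolist(),np.round(P["camera_matrix"],1).tolist())
    for q in("clamp","knob","tongs","hot_plug","coin","pull_handle"):
        print(q,[(round(r["p"],2),np.round(r["xy"]).tolist(),int(r["mask"].sum())) for r in optics.trace(c,q)][:4])
s=env.sense();print(s["tcp_pos"],s["ee_rot"],s["time"],env.grip_point_offset)
E
```

```text
top [0.398 0.072 1.288] [0.066, -0.694, 0.714, -0.061] [[407.3, 0.0, 257.0], [0.0, 407.3, 190.2], [0.0, 0.0, 1.0]]
clamp [(0.64, [242.0, 215.0], 1152)]
knob []
tongs [(0.93, [446.0, 225.0], 244), (0.67, [353.0, 210.0], 313), (0.52, [327.0, 245.0], 76)]
hot_plug []
coin [(0.59, [282.0, 152.0], 116)]
pull_handle []
scene [ 1.226 -0.869  1.14 ] [-0.371, 0.884, 0.263, -0.112] [[424.7, 0.0, 252.1], [0.0, 424.7, 192.9], [0.0, 0.0, 1.0]]
clamp [(0.83, [252.0, 178.0], 603)]
knob [(0.5, [254.0, 165.0], 90), (0.36, [250.0, 181.0], 672), (0.27, [273.0, 101.0], 6882)]
tongs [(0.85, [134.0, 289.0], 732), (0.81, [179.0, 212.0], 342)]
hot_plug [(0.44, [242.0, 183.0], 58)]
coin [(0.38, [252.0, 164.0], 94)]
pull_handle [(0.71, [263.0, 258.0], 234)]
[ 0.25271178 -0.62588063  0.22659104] [ 8.28814793e-06 -1.90704835e-01  9.81647424e-01 -1.13973533e-05] 0.7 0.0188
```

```bash
python3 - <<'E'
s=open("h.py").read()
s=s.replace('np.array(P["rotation"],float)','rot(P["rotation"])').replace('def ray','from scipy.spatial.transform import Rotation\ndef rot(q): return Rotation.from_quat(np.roll(q,-1)).as_matrix()\ndef ray',1)
open("h.py","w").write(s)
E
python3 - <<'E'
from h import *
print(proj("top",[[.4,0,0],[.6,0,0],[.4,-.2,0]]), proj("scene",[[.4,0,0],[.6,0,0]]))
print(at("top",[[242,215],[446,225],[353,210],[327,245],[282,152]],0.0).round(3))
print(at("scene",[[252,178],[134,289],[179,212]],0.0).round(3))
E
```

```text
[[284.16578414 263.29884174]
 [281.59310684 199.67173553]
 [348.81354583 261.58580067]] [[197.58495443 189.9463413 ]
 [240.29180454 210.56942932]]
[[ 0.554  0.128  0.   ]
 [ 0.505 -0.508  0.   ]
 [ 0.56  -0.225  0.   ]
 [ 0.453 -0.136  0.   ]
 [ 0.757 -0.007  0.   ]]
[[ 0.539  0.172  0.   ]
 [ 0.512 -0.458  0.   ]
 [ 0.416 -0.129  0.   ]]
```

View pics/top0.png

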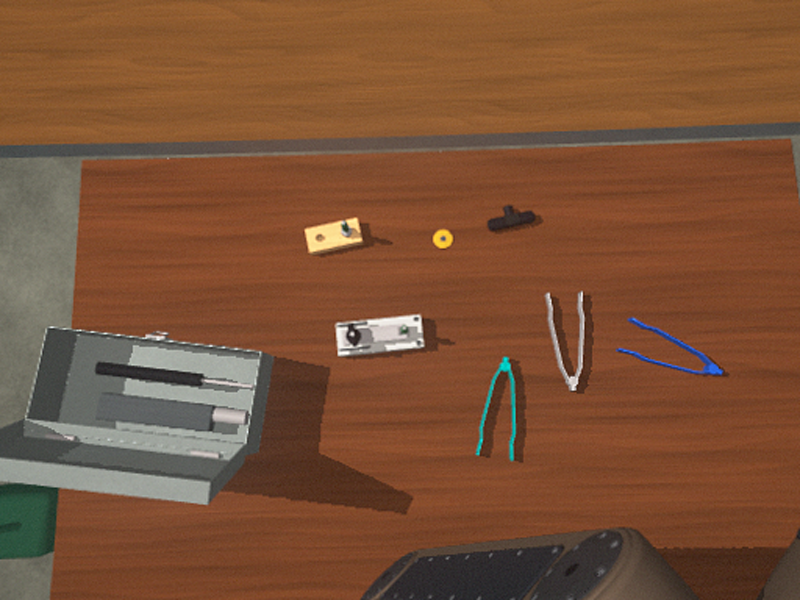

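View pics/scene0.png

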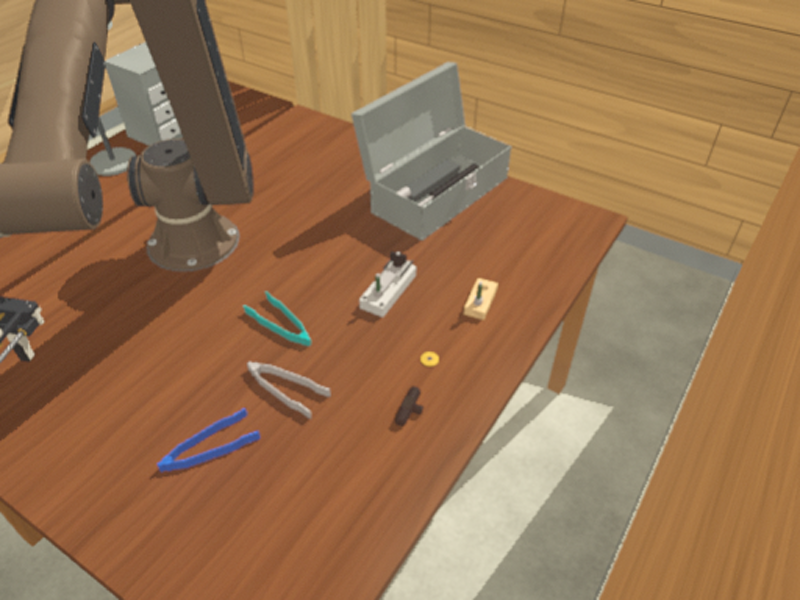

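Run:
```python
from h import *
a=optics.read_camera("top");b=optics.read_camera("scene")
np.save("top1.npy",a);np.save("scene1.npy",b)
c=cv2.resize(a[182:254,208:388],None,fx=4.4,fy=4.4,interpolation=cv2.INTER_CUBIC)
d=cv2.resize(b[155:275,150:270],(276,276),interpolation=cv2.INTER_CUBIC)
cv2.imwrite("pics/crop1.png",c)
for cam in("top","scene"):
    hsv=cv2.cvtColor(np.load(cam+"1.npy"),cv2.COLOR_BGR2HSV)
    m=((hsv[...,1]<70)&(hsv[...,2]>90)).astype(np.uint8)
    n,l,s,ce=cv2.connectedComponentsWithStats(m)
    for i in range(1,n):
        if 60<s[i,4]<1500: print(cam,s[i],ce[i].round(1),np.round(cv2.boxPoints(cv2.minAreaRect(np.argwhere(l==i)[:,::-1].astype(np.float32))),1).tolist())
```

```text
top [ 256   85  256   39 1143] [362.   91.5] [[255.8000030517578, 121.5999984741211], [256.0, 84.5999984741211], [511.20001220703125, 86.0], [511.0, 123.0]]
top [349 186  25  64 397] [363.2 218.3] [[348.70001220703125, 187.10000610351562], [372.0, 185.39999389648438], [376.5, 248.39999389648438], [353.20001220703125, 250.10000610351562]]
top [ 215  201   57   27 1110] [243.7 214.2] [[213.89999389648438, 206.10000610351562], [269.1000061035156, 200.5], [271.29998779296875, 222.3000030517578], [216.10000610351562, 227.89999389648438]]
top [  0 354  34  30 886] [ 16.2 369.7] [[-0.0, 354.0], [33.0, 354.0], [33.0, 383.0], [0.0, 383.0]]
scene [55 82 12 13 80] [60.1 88.8] [[51.599998474121094, 87.19999694824219], [62.400001525878906, 81.80000305175781], [66.4000015258789, 89.80000305175781], [55.599998474121094, 95.19999694824219]]
scene [ 57  94  32  18 380] [ 71.4 103. ] [[55.5, 98.0999984741211], [85.4000015258789, 91.5], [89.0, 107.69999694824219], [59.099998474121094, 114.30000305175781]]
scene [100 130  35  14 127] [118.1 138.9] [[99.9000015258789, 135.0], [134.0, 130.0], [135.5, 140.0], [101.30000305175781, 145.0]]
scene [134 145  19  25  79] [147.  154.4] [[134.0, 169.0], [146.8000030517578, 143.39999389648438], [155.60000610351562, 147.8000030517578], [142.8000030517578, 173.39999389648438]]
scene [230 167  36  36 708] [247.6 184. ] [[226.60000610351562, 193.60000610351562], [253.1999969482422, 159.39999389648438], [269.0, 171.60000610351562], [242.39999389648438, 205.8000030517578]]
scene [  0 212  22  20 170] [ 11.  220.2] [[-1.899999976158142, 213.39999389648438], [19.399999618530273, 211.10000610351562], [21.299999237060547, 228.8000030517578], [0.0, 231.0]]
scene [158 231  53  36 478] [182.4 245.6] [[152.0, 244.0], [161.8000030517578, 224.39999389648438], [211.8000030517578, 249.39999389648438], [202.0, 269.0]]
```

View pics/crop1.png

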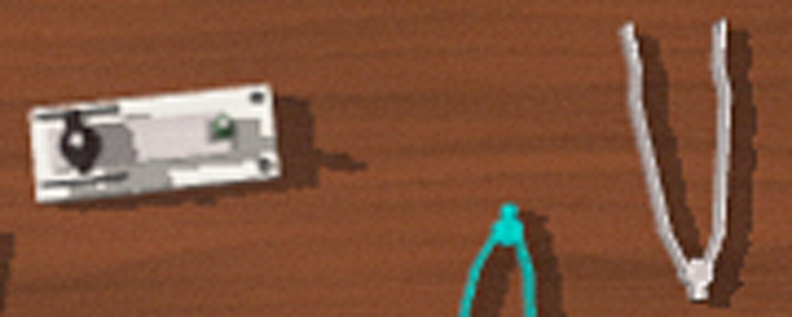

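Run:
```python
from h import *
f=lambda L:[(208+(u+.5)/4.4-.5,182+(v+.5)/4.4-.5) for u,v in L]
C=at("top",f([(29,108),(270,83),(280,178),(38,203)]),.03);print("clamp",C.round(4).tolist(),C.mean(0).round(4))
for i in range(4):print(np.linalg.norm(C[i]-C[(i+1)%4]).round(4),np.degrees(np.arctan2(*(C[(i+1)%4]-C[i])[[1,0]])).round(1))
T=at("top",f([(628,25),(721,20),(698,298),(698,270)]),.024);print("tongs",T.round(4).tolist())
m=(T[0]+T[1])/2;d=m-T[2];print("len",np.linalg.norm(d),np.degrees(np.arctan2(d[1],d[0])), "tipgap",np.linalg.norm(T[0]-T[1]))
print("knob",at("top",f([(73,112),(84,170),(79,142)]),.085).round(4).tolist())
print("plug",at("top",f([(222,124)]),.096).round(4))
# scene silhouettes: fit clamp box pose and compare
from scipy.optimize import minimize
def hull(cam,X):
    im=np.zeros((384*4,512*4),np.uint8);p=proj(cam,X);cv2.fillConvexPoly(im,cv2.convexHull(((p+.5)*4).astype(np.int32)),255);return cv2.resize(im,(512,384),interpolation=cv2.INTER_AREA)/255.
def mask(cam,box):
    h=cv2.cvtColor(np.load(cam+"1.npy"),cv2.COLOR_BGR2HSV);m=((h[...,1]<80)).astype(np.uint8)
    x,y,w,hh=box;o=np.zeros_like(m);o[y:y+hh,x:x+w]=m[y:y+hh,x:x+w]
    n,l,s,_=cv2.connectedComponentsWithStats(o);k=l==1+np.argmax(s[1:,4]);return k
def X(p):
    c,s=np.cos(p[2]),np.sin(p[2]);B=np.array([[i*.032,j*.085,k*.03] for i in(-1,1) for j in(-1,1) for k in(0,1)])
    return B@np.array([[c,s,0],[-s,c,0],[0,0,1]])+[p[0],p[1],0]
M=mask("top",(205,190,80,50));hm=np.zeros(M.shape,np.uint8);cv2.fillConvexPoly(hm,cv2.convexHull(np.argwhere(M)[:,::-1].astype(np.int32)),1)
p0=[C[:,0].mean(),C[:,1].mean(),np.radians(np.degrees(np.arctan2(*(C[0]-C[1])[[1,0]]))-90)]
r=minimize(lambda p:np.abs(hull("top",X(p))-hm).sum(),p0,method="Nelder-Mead",options=dict(initial_simplex=[p0,[p0[0]+.005,*p0[1:]],[p0[0],p0[1]+.005,p0[2]],[p0[0],p0[1],p0[2]+.05]]))
print("fit",r.x.round(4),r.fun,hm.sum(),"p0",np.round(p0,4))
b=np.load("scene1.npy").copy();t=np.load("top1.npy").copy()
P=r.x;R=lambda x,y,z:[P[0]+x*np.cos(P[2])-y*np.sin(P[2]),P[1]+x*np.sin(P[2])+y*np.cos(P[2]),z]
pts=[R(-.032,-.085,.03),R(.032,-.085,.03),R(.032,.085,.03),R(-.032,.085,.03),R(.032,-.085,0),R(-.032,-.085,0),R(0,-.05,.096),R(0,.05,.085),R(0,-.05,.05)]
print("world plug",pts[6],"knob",pts[7])
S=5
def draw(cam,im,x0,y0,w,h):
    o=cv2.resize(im[y0:y0+h,x0:x0+w],None,fx=S,fy=S,interpolation=cv2.INTER_CUBIC)
    for q in proj(cam,np.array(pts)):cv2.circle(o,tuple(((q+.5-[x0,y0])*S).astype(int)),2,(0,0,255),-1)
    return o
cv2.imwrite("pics/ov.png",np.vstack([draw("top",t,205,190,78,50),draw("scene",b,212,150,78,65)]))
```

```text
clamp [[0.5811, 0.2124, 0.03], [0.5939, 0.0411, 0.03], [0.5262, 0.0364, 0.03], [0.5137, 0.2067, 0.03]] [0.5537 0.1242 0.03  ]
0.1718 -85.7
0.0679 -176.0
0.1708 94.2
0.0677 4.8
tongs [[0.6292, -0.2159, 0.024], [0.6308, -0.282, 0.024], [0.4353, -0.2504, 0.024], [0.4545, -0.2519, 0.024]]
len 0.19467850033292913 0.43037202670340924 tipgap 0.06607732332374318
knob [[0.5695, 0.1765, 0.085], [0.5299, 0.1697, 0.085], [0.5489, 0.1728, 0.085]]
plug [[0.5568 0.0759 0.096 ]]
fit [0.5547 0.1248 0.0863] 85.2156862745098 1282 p0 [0.5537 0.1242 0.0745]
world plug [np.float64(0.5590307046360657), np.float64(0.07498791834656421), 0.096] knob [np.float64(0.5504160874721499), np.float64(0.17461616921507622), 0.085]
```

View pics/ov.png

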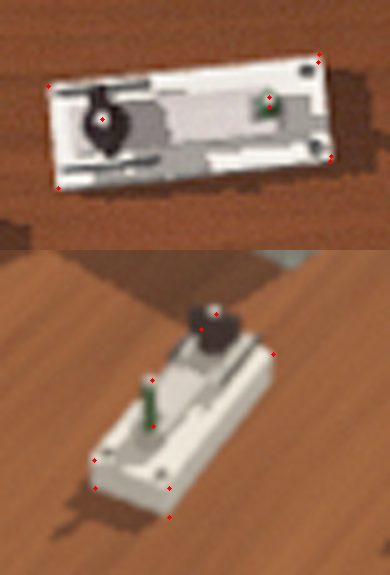

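Steel tongs are at top px (363,218), drawn at about (568,340) in the 800x600 view, with bare metal jaws towards +x. The teal (320,261) and blue (429,223) ones are look-alikes. The crop confirms the steel one. The clamp overlay fits: knob ≈ (0.550, 0.174), plug ≈ (0.558, 0.075), and the wing lies about 10° from x. Now to the knob.

>>> {"op": "step_arm", "data": {
  "increments": [-1, 0.33, 0.9, -0.05, -0.0017, -1, 0.33, 0.9, -0.05, -0.0017, -1, 0.33, 0.9, -0.05, -0.0017, -1, 0.33, 0.9, -0.05, -0.0017, -1, 0.33, 0.9, -0.05, -0.0017, -1, 0.33, 0.9, -0.05, -0.0017, -1, 0.33, 0.9, -0.05, -0.0017, -1, 0.33, 0.9, -0.05, -0.0017, -1, 0.33, 0.9, -0.05, -0.0017, -1, 0.33, 0.9, -0.05, -0.0017]
}}

```text
time: 1.8
tcp_pos: [0.3851, -0.2645, 0.2068]
ee_rot: [0.0, -0.138, 0.99, -0.0]
wrist_force: [0.6, 0.5, 0.7]
gripper_width: 0.996
grip_force: 0.0
```

>>> {"op": "step_arm", "data": {
  "increments": [-1, 0.33, 0.9, -0.05, -0.0017, -1, 0.33, 0.9, -0.05, -0.0017, -1, 0.33, 0.9, -0.05, -0.0017, -1, 0.33, 0.9, -0.05, -0.0017, -1, 0.33, 0.9, -0.05, -0.0017, -1, 0.33, 0.9, -0.05, -0.0017, -1, 0.33, 0.9, -0.05, -0.0017, -1, 0.33, 0.9, -0.05, -0.0017, -1, 0.33, 0.9, -0.05, -0.0017, -1, 0.33, 0.9, -0.05, -0.0017]
}}

```text
time: 2.8
tcp_pos: [0.5171, 0.0958, 0.1868]
ee_rot: [0.0, -0.085, 0.996, 0.0]
wrist_force: [1.5, -0.5, 0.4]
gripper_width: 1.001
grip_force: 0.0
```

>>> {"op": "step_arm", "data": {
  "increments": [-1, 0.41, 0.98, -0.3, 0, -1, 0.41, 0.97, -0.5, 0, -1, 0, 0, -0.3, 0, -1, 0, 0, 0, 0]
}}

```text
time: 3.2
tcp_pos: [0.5483, 0.1723, 0.1402]
ee_rot: [-0.002, -0.086, 0.996, -0.001]
wrist_force: [0.3, -0.5, 0.3]
gripper_width: 0.998
grip_force: 0.0
```

Run:
```python
from h import *
b=optics.read_camera("scene");t=optics.read_camera("top")
s=env.sense();print(s["tcp_pos"],s["joints"],s["time"])
K=proj("scene",[s["tcp_pos"],[.550,.174,.075]]);K2=proj("top",[s["tcp_pos"]])
print(K,K2)
def c(im,x0,y0):
    return cv2.resize(im[y0:y0+100,x0:x0+80],None,fx=5,fy=5,interpolation=cv2.INTER_CUBIC)
o=c(b,215,120)
for q in K:cv2.circle(o,tuple(((q+.5-[215,120])*5).astype(int)),2,(0,0,255),-1)
cv2.imwrite("pics/k1.png",np.hstack([o,c(t,195,155)]))
```

```text
[0.5492139  0.17153907 0.14266625] [ 6.42716974e-01  2.65726476e-01 -3.26053705e-01  2.28692988e-04
 -9.79889040e-01 -2.04343355e+00] 3.3
[[254.16885128 150.85317218]
 [254.68467888 164.36673987]] [[224.26306306 211.28523142]]
```

View pics/k1.png

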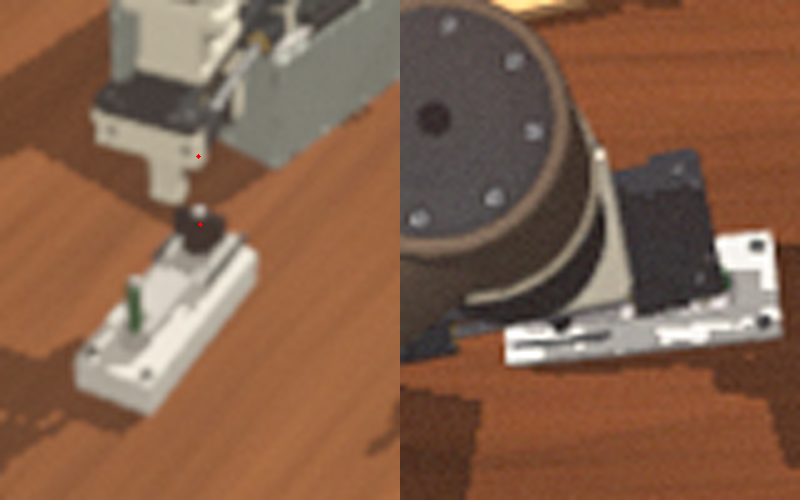

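>>> {"op": "step_arm", "data": {
  "increments": [-1, 0, 0.03, -0.6, 0, -1, 0, 0.02, -0.6, 0, -1, 0, 0, -0.5, 0, -1, 0, 0, -0.39, 0, -1, 0, 0, 0, 0, 0.4, 0, 0, 0, 0, 1, 0, 0, 0, 0, 1, 0, 0, 0, 0, 1, 0, 0, 0, 0, 1, 0, 0, 0, 0],
  "force": 10
}}

```text
time: 4.3
tcp_pos: [0.5497, 0.1743, 0.0594]
ee_rot: [0.0, -0.085, 0.996, 0.0]
wrist_force: [1.9, 0.3, -0.4]
gripper_width: 0.608
grip_force: 0.0
```

>>> {"op": "step_arm", "data": {
  "increments": [1, 0, 0, 0, 0, 1, 0, 0, 0, 0, 1, 0, 0, 0, 0, 1, 0, 0, 0, 0, 1, 0, 0, 0, 0, 1, 0, 0, 0, 0, 1, 0, 0, 0, 0, 1, 0, 0, 0, 0]
}}

```text
time: 5.1
tcp_pos: [0.5495, 0.174, 0.0589]
ee_rot: [-0.0, -0.085, 0.996, -0.0]
wrist_force: [0.3, -2.1, -0.3]
gripper_width: 0.327
grip_force: 10.0
```

>>> {"op": "step_arm", "data": {
  "increments": [0, 0, 0, 0, 0, 0, 0, 0, 0, 0, 0, 0, 0, 0.15, 0, 1, 0, 0, 0, 0, 1, 0, 0, 0, 0, 1, 0, 0, 0, 0, 1, 0, 0, 0, 0, 1, 0, 0, 0, 0, 1, 0, 0, 0, 0, 1, 0, 0, 0, 0]
}}

```text
time: 6.1
tcp_pos: [0.5494, 0.1739, 0.0649]
ee_rot: [-0.0, -0.085, 0.996, -0.0]
wrist_force: [-0.8, -1.8, 0.3]
gripper_width: 0.139
grip_force: 9.9
```

>>> {"op": "step_arm", "data": {
  "increments": [1, 0, 0, 0, 0, 1, 0, 0, 0, 0, 1, 0, 0, 0, 0]
}}

```text
time: 6.4
tcp_pos: [0.5494, 0.1739, 0.0649]
ee_rot: [-0.0, -0.085, 0.996, -0.0]
wrist_force: [-0.3, -2.5, -0.3]
gripper_width: 0.137
grip_force: 9.9
```

>>> {"op": "step_arm", "data": {
  "increments": [1, 0, 0, 0, 0.02, 1, 0, 0, 0, 0.02, 1, 0, 0, 0, 0.02, 1, 0, 0, 0, 0.02, 1, 0, 0, 0, 0.02, 1, 0, 0, 0, 0.02, 1, 0, 0, 0, 0.02, 1, 0, 0, 0, 0.02, 1, 0, 0, 0, 0.02, 1, 0, 0, 0, 0],
  "force": 15
}}

```text
time: 7.4
tcp_pos: [0.5492, 0.174, 0.0649]
ee_rot: [-0.0, -0.606, 0.795, 0.0]
wrist_force: [-1.0, -1.7, 1.3]
gripper_width: 0.132
grip_force: 15.0
```

Run:
```python
from h import *
s=env.sense();print(s["tcp_pos"],s["joints"],s["ft_torque"],s["wrist_force"],s["gripper_width"])
```

```text
[0.54917975 0.17403774 0.06487992] [ 6.46141800e-01  3.53533981e-01 -4.08983924e-01 -3.18375462e-04
 -8.08827723e-01 -9.13891952e-01] [-0.3998435   0.67509353  0.04596102] [-1.04204979 -1.65672963  1.28778472] 0.13210480170209685
```

>>> {"op": "step_arm", "data": {
  "increments": [1, 0, 0, 0, 0.01, 1, 0, 0, 0, 0.01, 1, 0, 0, 0, 0.008, 1, 0, 0, 0, 0]
}}

```text
time: 7.8
tcp_pos: [0.5491, 0.1741, 0.0649]
ee_rot: [-0.0, -0.672, 0.74, 0.0]
wrist_force: [-2.2, -0.7, 1.7]
gripper_width: 0.136
grip_force: 15.0
```

Run:
```python
from h import *
s=env.sense();print(s["tcp_pos"],s["ee_rot"],s["joints"][5],s["ft_torque"],s["wrist_force"],s["gripper_width"])
```

```text
[0.54914577 0.17405382 0.06485797] [-2.81308308e-04 -6.72149091e-01  7.40415758e-01  1.63064848e-04] -0.7424928774808386 [-0.24986944  0.94484984 -0.03724488] [-2.19679797 -0.73521362  1.6893819 ] 0.1362928903951585
```

>>> {"op": "step_arm", "data": {
  "increments": [1, 0, 0, 0, 0.006, 1, 0, 0, 0, 0.006, 1, 0, 0, 0, 0]
}}

```text
time: 8.1
tcp_pos: [0.5492, 0.1743, 0.0649]
ee_rot: [-0.0, -0.699, 0.715, 0.0]
wrist_force: [-2.7, 1.1, 0.4]
gripper_width: 0.142
grip_force: 15.7
```

Run:
```python
from h import *
s=env.sense();print(s["tcp_pos"],s["ee_rot"],s["joints"][5],s["ft_torque"],s["wrist_force"],s["gripper_width"])
```

```text
[0.54921636 0.17432252 0.06485913] [-2.64425492e-05 -6.99296422e-01  7.14831749e-01  2.90342330e-04] -0.6677111326432827 [ 0.33588073  1.16863513 -0.34821825] [-2.74242578  1.10149057  0.38178805] 0.14237699399040332
```

>>> {"op": "step_arm", "data": {
  "increments": [0.3, 0, 0, 0, -0.005, 0, 0, 0, 0, 0, -0.5, 0, 0, 0, 0, -1, 0, 0, 0, 0, -1, 0, 0, 0.5, 0, -1, 0, 0, 0.8, 0, -1, 0, 0, 0.8, 0, -1, 0, 0, 0.5, 0, -1, 0, 0, 0, 0]
}}

```text
time: 9.0
tcp_pos: [0.5513, 0.175, 0.1726]
ee_rot: [0.003, -0.689, 0.724, -0.001]
wrist_force: [0.2, 0.2, 1.0]
gripper_width: 0.9
grip_force: 0.0
```

Run:
```python
from h import *
s=env.sense();print(s["tcp_pos"],s["ee_rot"],s["time"],s["gripper_width"],s["wrist_force"])
```

```text
[0.55134054 0.17503388 0.17255483] [ 0.00298458 -0.6893621   0.72441036 -0.00078559] 9.0 0.9000706103659598 [0.18271741 0.23759625 0.98434166]
```

>>> {"op": "step_arm", "data": {
  "increments": [-1, -0.04, -0.885, 0, -0.02, -1, -0.04, -0.885, 0, -0.02, -1, -0.04, -0.885, 0, -0.02, -1, -0.04, -0.885, 0, -0.02, -1, -0.04, -0.885, 0, -0.02, -1, -0.04, -0.885, 0, -0.02, -1, -0.04, -0.885, 0, -0.02, -1, -0.04, -0.885, 0, -0.02, -1, -0.04, -0.885, 0, -0.02, -1, -0.04, -0.885, 0, -0.02]
}}

```text
time: 10.0
tcp_pos: [0.533, -0.1813, 0.1683]
ee_rot: [-0.0, -0.129, 0.992, 0.0]
wrist_force: [1.1, 0.2, 0.7]
gripper_width: 1.0
grip_force: 0.0
```

>>> {"op": "step_arm", "data": {
  "increments": [-1, -0.04, -0.885, -0.5, -0.02, -1, -0.04, -0.87, -0.5, -0.02, -1, 0, 0, -0.5, 0, -1, 0, 0, -0.5, 0, -1, 0, 0, 0, 0]
}}

```text
time: 10.5
tcp_pos: [0.5278, -0.25, 0.0856]
ee_rot: [-0.003, -0.006, 1.0, 0.001]
wrist_force: [-0.1, 1.0, 0.3]
gripper_width: 1.0
grip_force: 0.0
```

Run:
```python
from h import *
b=optics.read_camera("scene");t=optics.read_camera("top")
s=env.sense();print(s["tcp_pos"],s["ee_rot"],s["time"],s["gripper_width"],s["joints"])
o=cv2.resize(t[170:260,200:390],(760,360),interpolation=cv2.INTER_CUBIC)
p=cv2.resize(b[130:280,140:330],None,fx=1.6,fy=1.6,interpolation=cv2.INTER_CUBIC)
q=cv2.resize(b[155:215,215:275],(240,240),interpolation=cv2.INTER_CUBIC)
z=np.zeros((600,760,3),np.uint8);z[:360]=o;z[360:600,:304]=p[:240];z[360:600,310:550]=q
cv2.imwrite("pics/t1.png",z)
```

```text
[ 0.53012262 -0.25011857  0.08873272] [-6.36310290e-04 -6.60188421e-03  9.99978004e-01 -4.35412425e-05] 10.6 0.9987025870825689 [-1.07335455e-01  3.39430175e-01 -3.62508919e-01  3.02463453e-04
 -8.70111724e-01 -1.45045216e+00]
```

View pics/t1.png

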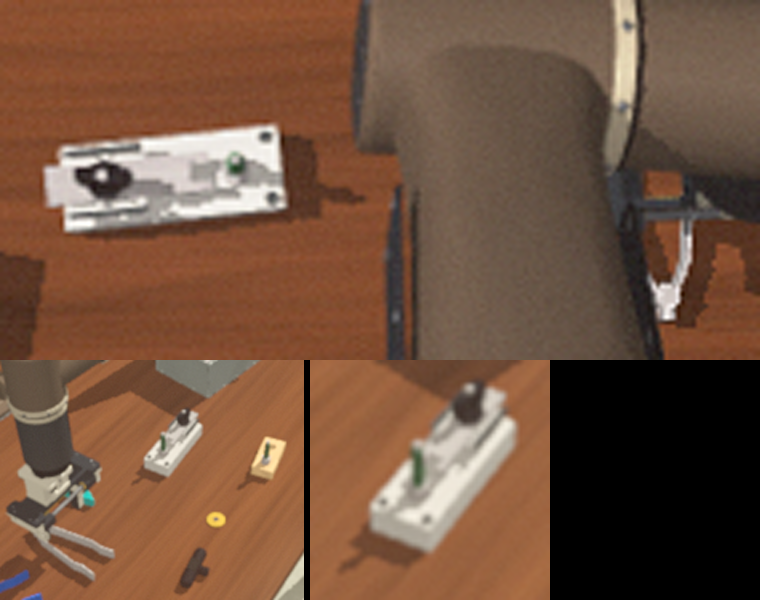

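The strap is drawn back off the plug and the fingers straddle the steel tongs. Descending to take them.

>>> {"op": "step_arm", "data": {
  "increments": [-1, 0, 0, -0.7, 0, -1, 0, 0, -0.7, 0, -1, 0, 0, -0.4, 0, -1, 0, 0, -0.2, 0, -1, 0, 0, -0.1, 0, -0.05, 0, 0, 0, 0, -0.05, 0, 0, 0, 0, -0.05, 0, 0, 0, 0, -0.05, 0, 0, 0, 0, -0.05, 0, 0, 0, 0],
  "force": 25
}}

```text
time: 11.6
tcp_pos: [0.531, -0.2503, 0.0057]
ee_rot: [0.001, -0.007, 1.0, -0.0]
wrist_force: [1.6, -0.6, 1.8]
gripper_width: 0.607
grip_force: 8.3
```

>>> {"op": "step_arm", "data": {
  "increments": [-0.05, 0, 0, 0, 0, -0.05, 0, 0, 0, 0, -0.05, 0, 0, 0, 0, -0.05, 0, 0, 0, 0, -0.05, 0, 0, 0, 0]
}}

```text
time: 12.1
tcp_pos: [0.5314, -0.2503, 0.0056]
ee_rot: [0.001, -0.007, 1.0, -0.0]
wrist_force: [1.8, -1.1, 5.4]
gripper_width: 0.525
grip_force: 10.5
```

>>> {"op": "step_arm", "data": {
  "increments": [-0.05, 0, 0, 0.1, 0, -0.05, 0, 0, 0.3, 0, -0.05, 0, 0, 0.6, 0, -0.05, 0, 0, 0.7, 0, -0.05, 0, 0, 0.6, 0, -0.05, 0, 0, 0.3, 0, -0.05, 0, 0, 0, 0, -0.05, 0, 0, 0, 0]
}}

```text
time: 12.9
tcp_pos: [0.5296, -0.2498, 0.1082]
ee_rot: [-0.0, -0.006, 1.0, 0.0]
wrist_force: [-0.1, 0.2, -1.8]
gripper_width: 0.523
grip_force: 8.3
```

>>> {"op": "step_arm", "data": {
  "increments": [-0.05, -0.1, 0.3, 0, 0, -0.05, -0.2, 0.5, 0, 0, -0.05, -0.25, 0.7, 0, 0, -0.05, -0.25, 0.8, 0, 0, -0.05, -0.25, 0.8, 0, 0, -0.05, -0.25, 0.8, 0, 0, -0.05, -0.25, 0.8, 0, 0, -0.05, -0.25, 0.8, 0, 0, -0.05, -0.25, 0.8, 0, 0, -0.05, -0.2, 0.8, 0, 0]
}}

```text
time: 13.9
tcp_pos: [0.4384, 0.0349, 0.1079]
ee_rot: [-0.001, -0.006, 1.0, -0.0]
wrist_force: [0.8, 0.8, -1.2]
gripper_width: 0.524
grip_force: 8.3
```

>>> {"op": "step_arm", "data": {
  "increments": [-0.05, -0.1, 0.6, 0, 0, -0.05, -0.1, 0.23, 0, 0, -0.05, 0, 0, 0, 0, -0.05, 0, 0, 0, 0]
}}

```text
time: 14.3
tcp_pos: [0.4317, 0.0668, 0.1084]
ee_rot: [-0.001, -0.007, 1.0, -0.0]
wrist_force: [0.4, -0.5, -0.8]
gripper_width: 0.527
grip_force: 8.3
```

Run:
```python
from h import *
b=optics.read_camera("scene");t=optics.read_camera("top")
np.save("b2.npy",b);np.save("t2.npy",t)
s=env.sense();print(s["tcp_pos"],s["ee_rot"],s["time"],s["gripper_width"],s["wrist_force"])
T=np.array(s["tcp_pos"]);z=T[2]+.0184
J=[T+[.101,y,.0184] for y in(-.021,.021)]+[T+[.069,y,.0184] for y in(-.021,.021)]+[T+[.101,y,-.0056] for y in(-.021,.021)]
J+=[np.array([.558,.075,.096])]
def c(cam,im,x0,y0,w,h,S):
    o=cv2.resize(im[y0:y0+h,x0:x0+w],None,fx=S,fy=S,interpolation=cv2.INTER_CUBIC)
    for q in proj(cam,J):cv2.circle(o,tuple(((q+.5-[x0,y0])*S).astype(int)),2,(0,0,255),-1)
    return o
cv2.imwrite("pics/j1.png",np.hstack([c("top",t,215,180,64,90,6),c("scene",b,190,130,64,90,6)]))
```

```text
[0.43207164 0.0663865  0.10857846] [-4.11209107e-04 -6.16230067e-03  9.99980897e-01 -2.52125342e-04] 14.4 0.5275575690189237 [-0.0367842  -0.65874533 -0.62937285]
```

View pics/j1.png

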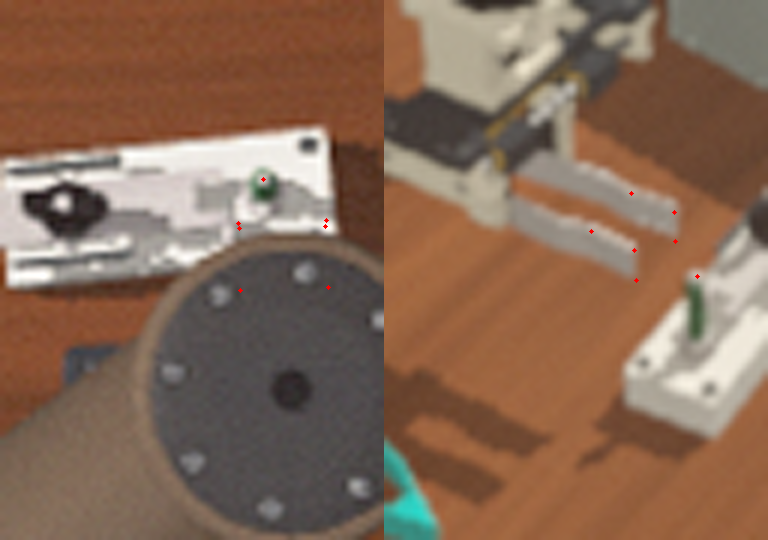

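>>> {"op": "step_arm", "data": {
  "increments": [-0.05, 0, 0.1, -0.2, 0, -0.05, 0, 0.1, -0.4, 0, -0.05, 0, 0, -0.4, 0, -0.05, 0, 0, -0.1, 0, -0.05, 0.2, 0, 0, 0, -0.05, 0.3, 0, 0, 0, -0.05, 0.3, 0, 0, 0, -0.05, 0.2, 0, 0, 0, -0.05, 0, 0, 0, 0]
}}

```text
time: 15.3
tcp_pos: [0.474, 0.0753, 0.0652]
ee_rot: [0.0, -0.006, 1.0, 0.0]
wrist_force: [-0.3, 0.6, -1.1]
gripper_width: 0.529
grip_force: 8.3
```

```bash
cat > v.py <<'E'
from h import *
import sys
b=optics.read_camera("scene");t=optics.read_camera("top")
s=env.sense();print(s["tcp_pos"],s["ee_rot"],s["time"],s["gripper_width"],s["wrist_force"],s["ft_torque"])
o=[cv2.resize(im[y0:y0+60,x0:x0+64],None,fx=6,fy=6,interpolation=cv2.INTER_CUBIC) for im,x0,y0 in((t,225,180),(b,205,150))]
q=proj("top",[[.558,.075,.096]])[0]
cv2.imwrite("pics/"+sys.argv[1],np.hstack(o))
E
python3 v.py i1.png
```

```text
[0.47227248 0.07487    0.06483504] [-2.31741085e-04 -6.11677829e-03  9.99981264e-01 -4.55573976e-05] 15.4 0.5256199511053782 [-0.24978305  0.04036534 -1.7096285 ] [-0.01138736  0.00918117 -0.02088529]
```

View pics/i1.png

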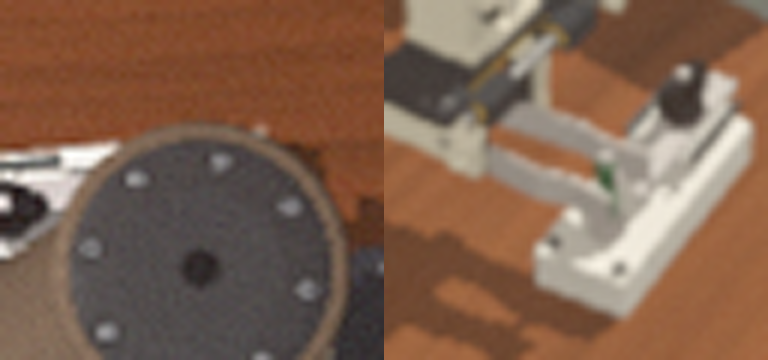

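>>> {"op": "step_arm", "data": {
  "increments": [0.05, 0, 0, 0, 0, 0.1, 0, 0, 0, 0, 0.15, 0, 0, 0, 0, 0.2, 0, 0, 0, 0, 0.2, 0, 0, 0, 0, 0.2, 0, 0, 0, 0],
  "force": 25
}}

```text
time: 16.0
tcp_pos: [0.4723, 0.0752, 0.065]
ee_rot: [0.0, -0.007, 1.0, 0.0]
wrist_force: [0.6, 0.1, -1.5]
gripper_width: 0.403
grip_force: 10.3
```

>>> {"op": "step_arm", "data": {
  "increments": [0.24, 0, 0, 0, 0, 0.27, 0, 0, 0, 0, 0.3, 0, 0, 0, 0, 0.35, 0, 0, 0, 0, 0.35, 0, 0, 0, 0, 0.35, 0, 0, 0, 0]
}}

```text
time: 16.6
tcp_pos: [0.4721, 0.0749, 0.0649]
ee_rot: [-0.0, -0.006, 1.0, -0.0]
wrist_force: [0.2, -2.0, -1.5]
gripper_width: 0.359
grip_force: 24.9
```

>>> {"op": "step_arm", "data": {
  "increments": [1, 0, 0, 0, 0, 1, 0, -0.02, 0, 0, 1, 0, 0, 0, 0, 1, 0, 0, 0, 0],
  "force": 40
}}

```text
time: 17.0
tcp_pos: [0.4723, 0.0743, 0.0649]
ee_rot: [-0.0, -0.007, 1.0, 0.0]
wrist_force: [0.6, -1.7, -2.4]
gripper_width: 0.36
grip_force: 39.9
```

Jaws are closed on the ceramic. Lifting slowly.

>>> {"op": "step_arm", "data": {
  "increments": [1, 0, 0, 0.05, 0, 1, 0, 0, 0.1, 0, 1, 0, 0, 0.15, 0, 1, 0, 0, 0.15, 0, 1, 0, 0, 0.2, 0, 1, 0, 0, 0.2, 0, 1, 0, 0, 0.2, 0, 1, 0, 0, 0, 0]
}}

```text
time: 17.8
tcp_pos: [0.4732, 0.0748, 0.1085]
ee_rot: [0.001, -0.007, 1.0, 0.001]
wrist_force: [-0.3, 0.2, -1.9]
gripper_width: 0.36
grip_force: 39.9
```

>>> {"op": "step_arm", "data": {
  "increments": [1, 0, 0, 0.2, 0, 1, 0, 0, 0.3, 0, 1, 0, 0, 0.4, 0, 1, 0, 0, 0.4, 0, 1, 0, 0, 0.3, 0, 1, 0, 0, 0.2, 0, 1, 0, 0, 0.12, 0, 1, 0, 0, 0, 0, 1, 0, 0, 0, 0]
}}

```text
time: 18.7
tcp_pos: [0.472, 0.0742, 0.1833]
ee_rot: [-0.0, -0.006, 1.0, -0.0]
wrist_force: [0.3, -0.2, -2.1]
gripper_width: 0.358
grip_force: 39.9
```

```bash
cat > v2.py <<'E'
from h import *
b=optics.read_camera("scene")
s=env.sense();print(s["tcp_pos"],s["ee_rot"],s["time"],s["gripper_width"],s["wrist_force"],s["grip_force"])
T=np.array(s["tcp_pos"]);c=T+[.085,.001,0];J=[[c[0],c[1],h] for h in(.13,.215)]
print(proj("scene",J))
o=cv2.resize(b[110:210,195:290],None,fx=6,fy=6,interpolation=cv2.INTER_CUBIC)
for q in proj("scene",J):cv2.circle(o,tuple(((q+.5-[195,110])*6).astype(int)),2,(0,0,255),-1)
cv2.imwrite("pics/l1.png",o)
E
python3 v2.py
```

```text
[0.47193864 0.07415836 0.18311282] [-5.37540734e-04 -6.48195671e-03  9.99978824e-01 -2.15384662e-04] 18.75 0.3575594767062655 [-0.04123799 -0.4011385  -2.70842539] 39.88233804702759
[[241.39673683 168.42277599]
 [240.88796278 149.94571871]]
```

View pics/l1.png

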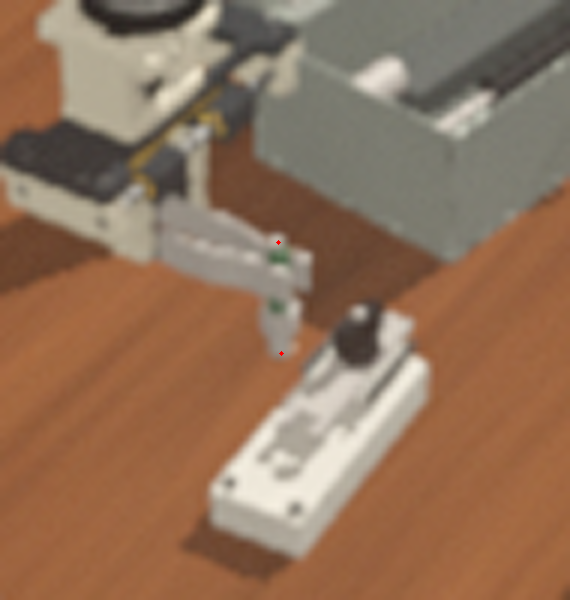

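The plug is up in the tongs and upright. Its ends match the predicted marks (crop (281,353) and (278,242)), so the lower end is at z ≈ 0.13, 10 cm above the block. I'll let it settle and hand in.

>>> {"op": "step_arm", "data": {
  "increments": [1, 0, 0, 0, 0, 1, 0, 0, 0, 0, 1, 0, 0, 0, 0, 1, 0, 0, 0, 0, 1, 0, 0, 0, 0]
}}

```text
time: 19.25
tcp_pos: [0.4723, 0.0743, 0.1837]
ee_rot: [-0.0, -0.007, 1.0, -0.0]
wrist_force: [-0.7, -0.0, -3.2]
gripper_width: 0.357
grip_force: 39.9
```

```bash
python3 -c "
from rig import workorder; print(workorder.close_job())"
```

```text
the job is handed in; nothing more can be done
None
```

I turned the knob anticlockwise to its stop and lifted the hot plug out with the steel tongs; it is held upright and still about 10 cm above the block, and the job was handed in at about 19 s with no verdict returned.

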